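# Third hand at the manifold jig

### The arm

A 7-joint arm with a two-finger parallel gripper is mounted at the origin on the work surface. World frame = base frame: x ahead of the robot, y to its left, z up, the work surface at z = 0. Lengths are in m, angles in rad, forces in N, time in s.
With the tool pointing down it reaches from about 0.35 to 0.9 m from the base axis. Payload 8.1 kg.
Tool frame: the origin (TCP) lies midway between the tips of the shut fingers; the grasp point (between the pads) lies 19 mm behind it; z points along the fingers, y is the line along which they close (so a half turn about z gives the same grasp; the last joint's range is limited). The gripper opens to 92 mm and grips with 3 to 60 N. Pads are 19 mm wide; open, the fingers measure 130 mm over their backs; the gripper's body (75 mm by 190 mm) begins 47 mm behind the grasp point.
Start: joints at [1.236, 0.434, 0.025, 1.573, -0.012, 1.134, -0.075], TCP at [0.144, -0.608, 0.196] pointing down, gripper open.
Joint ranges: [-2.62, 2.62], [-0.44, 2.09], [-1.27, 1.32], [0.08, 2.57], [-1.32, 4.46], [0.12, 2], [-2.74, 2.74]. Speed limits (rad/s): [2.22, 2.22, 3.01, 3.01, 3.14, 3.14, 3.14].

### API

Orientations are given as a rotation vector (axis times angle).
In Python, from cell import arm gives the robot as it stands.
- The arm moves only by the tool carry_out, never from a script. Its arguments are lists of equal length, an entry for each row: "claw": the finger opening in cm, from 0 to 9.18; "delta_pos": the shift along the tool's x, y, z in cm, a list of three; "angular": the turn, a rotation vector about the tool's x, y, z in rad, a list of three. In form: {"claw": [claw, ...], "delta_pos": [[dx, dy, dz], ...], "angular": [[ax, ay, az], ...]}. A call has 1 to 20 rows; each row shifts and turns the commanded pose from where the row before left it, along the tool's axes as they then stand; what a row does not reach is not made up. A row lasts 1/10 s, in which the tool goes at most 50 mm and 8.59 degrees, less where a joint would pass 70% of its speed; a pose out of reach is approached as far as the arm can. A call with a gripper value outside its range is refused whole. The fingers move at their own pace and stop on an object; "force" is the grip in N (left out, the last holds). Time passes only in rows, so rows that do not move let the fingers close. It gives the time, the measured TCP pose, the force, the opening and the grip force at its end, in the units of the state.
- arm.observe(): the state, without advancing time (a new reading comes with each control period).
- arm.get_image(name): name is "scene" or "top"; returns a dict with "frame" (400x640x3 uint8, red, green, blue), "mtx" (3x3 intrinsics, pixels), "T" (4x4, takes a point from camera to world coordinates). Camera axes: x right, y down, z forward; pixel columns grow to the right and rows downward; lengths in m; the calibration is good to about 2 mm. A picture is of the moment at which its call begins. There is no depth.
- arm.sign_off(): hands the job in; it is judged then, once.
Trained networks look in a picture, given as the dict that the camera call returned (one of the last four; its "shot" number tells which), for a name from the list of things; names that differ only in an ending like _2 or _b are one class to them, and where a whole thing is asked for, a point or a joint stands for the part that bears it (a point fixed in the world has none). Each returns a list of dicts, best first, with "conf" (0 to 1); they miss things now and then, are a little off and sometimes report something else, mostly with a low value. They report only what shows in the picture. A call takes as long as a camera call. They do not tell look-alikes from the thing itself.
- arm.look_for(label, picture): "centre" ([column, row] as shares, 0 to 1, of the picture: columns of its width, rows of its height, amid what is visible of it).
- arm.trace(label, picture): "region" (400x640 bool, what is visible of it) and "centre" ([column, row] as shares, 0 to 1, of the picture: columns of its width, rows of its height, amid what is visible of it).
- arm.place_of(label, picture): "centre" ([column, row] as shares, 0 to 1, of the picture: columns of its width, rows of its height: a listed point, or the origin of a listed thing).
The state is a dict: "clock": time; "joints": joint angles; "dq": joint speeds; "joint_efforts": joint torques, N m; "position": TCP position; "ee_rot": TCP orientation; "force": force on the tool from outside, world axes, zero at the start; "ft_torque": the same for the moment, N m; "width": opening from 0.0 (shut) to 1.0 (fully open); "gripper_force": force on a finger pad.
Only numpy, scipy, OpenCV 4.12 (cv2) and the standard library are available. Lean on these libraries where they do the work, as an engineer would, in place of code of your own. Each camera call takes 0.05 s, during which the arm holds its last target. There are 200 camera calls.

### The job

Take the brass manifold with the hose spigot out of the blue tray, lay it flat in the jig's channel with its plain end towards the spring-backed steel fence plate, and push it gently and squarely against the plate until the plate is pushed back about level with the front of the two fixed aluminium cheeks, a steady push of about 10 N. Finish while still gripping it and pushing like that, as a third hand for the colleague who will bolt it down; do not let go. Do not ram the plate to its hard stop, and leave the spare block, the two finished valves and the screwdriver where they are.

Things in the scene. Friction and masses are not known exactly. Their poses are not given: they have to be found in the camera images.
- manifold: brass manifold, loose, 0.4 to 0.6 kg: block 80 long (its x) x 32 wide (y) x 34 high (z), two round ports 18 in diameter, 10 high, on top at x = -24 and +24 mm. A barbed hose spigot (17 in diameter, 25 long, at half height) sticks out of its -x end; the +x end is plain and flat. Origin: centre of the block's underside. Stands upright in the tray; grasp its 32 mm width from above
- manifold_face (a point): centre of the manifold's plain flat end (x = +40, z = 17 mm in the manifold's frame)
- jig: fixed steel jig plate 240 (x) x 110 (y) x 12 high; origin: centre of its underside, on the bench. The channel runs along x; its floor is the plate's top (z = 12), between two rails 8 high from x = -90 to +40 mm, inner faces at y = -20.5 and +20.5 mm. It is open on top and at -x; the fence plate closes its +x end
- cheeks (a point): point of the jig midway between the front faces of the two fixed aluminium cheeks that stand either side of the fence plate (each 50 long, 14 thick, 40 above the jig plate, 72 mm clear between them); x = +60, y = 0, z = 14 mm in the jig's frame: the fence plate's origin comes here when it is level with the cheeks
- fence_plate: steel fence plate, 12 thick (x), 66 wide (y), 36 high; axes as the jig's; origin at the bottom centre of the face that looks down the channel, at rest at x = +50, z = 14 mm in the jig's frame. Slides along the jig's +x only, on springs: pushing it back by d mm takes 2 + 0.8 d newtons, so 10 N when level with the cheeks (d = 10 mm); hard stop at d = 22 mm
- tray: fixed blue open tray 300 (x) x 210 (y) x 35 high, walls and floor 5 mm thick; origin at the centre of its underside. The manifold and the spare block stand in it, side by side, about 130 mm apart along its x, in either order
- spare_block: bystander: short brass block 45 long x 32 wide x 34 high with one port on top and no spigot, in the tray; origin at the centre of its underside
- valve0: bystander: finished brass valve standing on the bench, 36 in diameter, 60 high; origin at the centre of its underside
- valve1: bystander: another valve like it
- screwdriver: bystander: screwdriver lying on the bench near its left side; origin on its underside
Not all that is in view belongs to the job. What is shaped like the manifold but black, purple or white is not meant.

How it is judged:
By the outcome, as a careful person would: the job done as asked, in the order asked, and still so for the second after the job is handed in, while the arm keeps its last pose, push and grip.
It also fails if it takes over 42 s, if anything falls off the work surface, if the arm or the gripper's body presses on something with over 40 N, if the wrist force passes 120 N, or if a joint passes its speed limit or range.

## Working session

There is one attempt and no reset: what is moved stays moved. The work goes in short steps, Python scripts to look and compute and a tool call to move; the robot and the scene stay as the last step left them, time stands still between calls to the robot, and variables do not carry over. Pictures are saved under pics/ and viewed, at most 10 in all, crops included, and the job is handed in when it is done.

Besides the shell and the picture viewer there is one more tool, called by a JSON object that holds its "op" and its "data". carry_out: Moves the arm, as the interface text tells. Its arguments: {"type":"object","properties":{"claw":{"type":"array","items":{"type":"number"}},"delta_pos":{"type":"array","items":{"type":"array","items":{"type":"number"}}},"angular":{"type":"array","items":{"type":"array","items":{"type":"number"}}},"force":{"type":"number"}},"required":["claw","delta_pos","angular"]}

```bash
mkdir -p pics
cat > h.py <<'E'
import numpy as np, cv2
from cell import arm
def ray(p,c):
    u,v=c[0]*640,c[1]*400
    d=p["T"][:3,:3]@np.linalg.solve(p["mtx"],[u,v,1.]); return p["T"][:3,3],d
def onz(p,c,z):
    o,d=ray(p,c); return o+d*(z-o[2])/d[2]
def proj(p,P):
    q=np.linalg.inv(p["T"])@np.append(P,1); q=p["mtx"]@q[:3]; return q[:2]/q[2]
E
python3 - <<'E'
from h import *
np.set_printoptions(precision=4,suppress=True)
s=arm.observe(); print({k:s[k] for k in("clock","position","ee_rot","force","width")})
Z=dict(manifold=.005,manifold_face=.022,jig=0,cheeks=.014,fence_plate=.014,tray=0,spare_block=.005,valve0=0,screwdriver=0)
for n in("top","scene"):
    p=arm.get_image(n); cv2.imwrite(f"pics/{n}.png",p["frame"][:,:,::-1]); print(n,p["T"][:3,3])
    for k,z in Z.items():
        print(k,[(round(r["conf"],2),(np.array(r["centre"])*[640,400]).round(0),onz(p,r["centre"],z)[:2].round(4)) for r in arm.place_of(k,p)])
E
```

```text
{'clock': 0.0, 'position': array([ 0.1434, -0.6078,  0.195 ]), 'ee_rot': array([-3.119 , -0.363 ,  0.0005]), 'force': array([-1.3852, -0.4454, -0.6969]), 'width': 0.9976471409312578}
top [0.387  0.0142 1.3633]
manifold [(0.96, array([398., 231.]), array([ 0.4468, -0.24  ])), (0.91, array([419., 304.]), array([ 0.2489, -0.2946])), (0.67, array([470., 242.]), array([ 0.4182, -0.4398])), (0.62, array([316., 224.]), array([ 0.4649, -0.0142])), (0.47, array([394., 208.]), array([ 0.5121, -0.2307]))]
manifold_face [(0.97, array([316., 243.]), array([ 0.413 , -0.0119])), (0.95, array([401., 246.]), array([ 0.4061, -0.2444])), (0.6, array([473., 226.]), array([ 0.4614, -0.4418]))]
jig [(0.74, array([254., 203.]), array([0.5226, 0.1585]))]
cheeks [(0.86, array([258., 224.]), array([0.4647, 0.1439]))]
fence_plate [(0.6, array([261., 216.]), array([0.4866, 0.137 ]))]
tray [(0.71, array([398., 209.]), array([ 0.5096, -0.2407]))]
spare_block [(0.71, array([390., 185.]), array([ 0.5747, -0.2196]))]
valve0 [(0.68, array([289., 112.]), array([0.7825, 0.0629])), (0.54, array([328., 118.]), array([ 0.
[... 611 characters left out ...]
5.]), array([ 0.4594, -0.455 ]))]
jig [(0.57, array([355., 195.]), array([0.5333, 0.1564]))]
cheeks [(0.81, array([336., 187.]), array([0.4736, 0.1289]))]
fence_plate [(0.45, array([341., 186.]), array([0.4826, 0.1452]))]
tray [(0.87, array([247., 250.]), array([ 0.5018, -0.2392])), (0.61, array([343., 187.]), array([0.4769, 0.1579]))]
spare_block [(0.65, array([271., 259.]), array([ 0.5811, -0.2184]))]
valve0 [(0.5, array([396., 247.]), array([0.7773, 0.0645])), (0.5, array([238., 236.]), array([ 0.4365, -0.2244])), (0.46, array([372., 260.]), array([ 0.768 , -0.0237])), (0.41, array([339., 183.]), array([0.453 , 0.1626]))]
screwdriver [(0.3, array([239., 237.]), array([ 0.4443, -0.2233]))]
```

View pics/top.png

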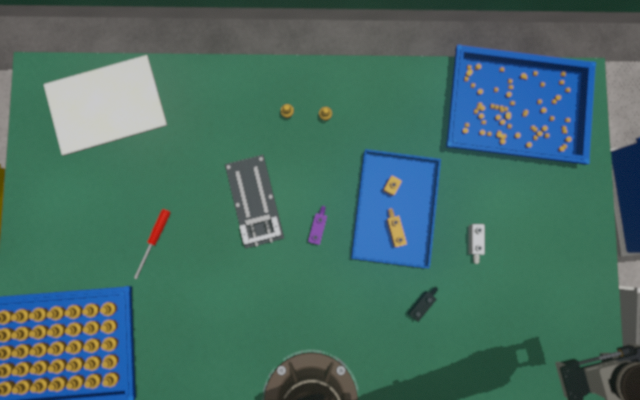

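View pics/scene.png

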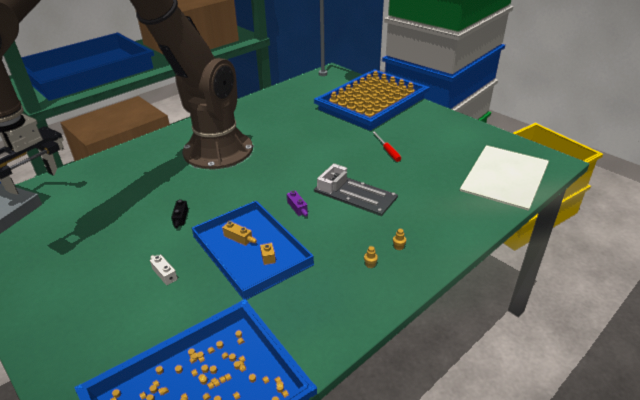

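The top view shows the brass manifold at about (398,231) with its spigot at (390,213), pointing away from the robot. The spare block is at (392,186). The jig centre is at about (254,203), with its fence and cheeks at (260,230) on the robot's side and its open end away. The purple, white and black items are decoys. Next I'll refine the poses by fitting silhouettes.

```bash
cat > fit.py <<'E'
from h import *
from scipy.optimize import minimize
S=4
def box(x0,x1,y0,y1,z0,z1): return np.array([[x,y,z] for x in(x0,x1) for y in(y0,y1) for z in(z0,z1)])/1e3
def cylz(x,r,z0,z1): return np.array([[x+r*np.cos(t),r*np.sin(t),z] for t in np.linspace(0,6.28,16) for z in(z0,z1)])/1e3
def cylx(x0,x1,r,zc): return np.array([[x,r*np.cos(t),zc+r*np.sin(t)] for t in np.linspace(0,6.28,16) for x in(x0,x1)])/1e3
MAN=[box(-40,40,-16,16,0,34),cylz(-24,9,34,44),cylz(24,9,34,44),cylx(-65,-40,8.5,17)]
JIG=[box(-120,120,-55,55,0,12),box(60,110,36,50,12,52),box(60,110,-50,-36,12,52),box(50,62,-33,33,14,50)]
def pts(M,q,z0):
    c,s=np.cos(q[2]),np.sin(q[2]); R=np.array([[c,-s,0],[s,c,0],[0,0,1]])
    return M@R.T+[q[0],q[1],z0]
def render(p,parts,q,z0):
    im=np.zeros((400*S,640*S),np.uint8)
    for M in parts:
        P=np.array([proj(p,a) for a in pts(M,q,z0)])
        h=cv2.convexHull((((P+.5)*S-.5)*16).astype(np.int32)); cv2.fillConvexPoly(im,h,255,shift=4)
    return cv2.resize(im,(640,400),interpolation=cv2.INTER_AREA)/255.
def fit(views,parts,q0,z0):
    f=lambda d:sum(np.abs(render(p,parts,q0+d*[.001,.001,.01],z0)-m).sum() for p,m in views)
    r=minimize(f,np.zeros(3),method="Nelder-Mead",options=dict(initial_simplex=np.array([[0,0,0],[8,0,0],[0,8,0],[0,0,10.]]),xatol=.05,fatol=.1))
    return q0+r.x*[.001,.001,.01],r.fun,sum(m.sum() for _,m in views)
E
cat > m.py <<'E'
from fit import *
np.set_printoptions(precision=4,suppress=True)
V={n:arm.get_image(n) for n in("top","scene")}
for name,parts,q0,z0,near in(("manifold",MAN,[.447,-.24,-2.9],.005,(.447,-.24)),("jig",JIG,[.52,.158,-2.94],0,(.52,.158))):
    views=[]
    for n,p in V.items():
        t=proj(p,[*near,.02])
        rs=arm.trace(name,p); 
        if not rs: print("none",n);continue
        r=min(rs,key=lambda r:np.hypot(*(np.array(r["centre"])*[640,400]-t)))
        print(name,n,r["conf"],np.array(r["centre"])*[640,400],t,r["region"].sum())
        views.append((p,r["region"].astype(float)))
    for vs in [views]+[[v] for v in views]: print(fit(vs,parts,np.array(q0),z0))
    qb=fit(views,parts,np.array(q0),z0)[0]
    for p,m in views:
        p.setdefault("ov",p["frame"][:,:,::-1].copy())
        m2=(render(p,parts,qb,z0)>.5).astype(np.uint8); p.setdefault("cs",[]).extend(cv2.findContours(cv2.resize(m2,None,fx=5,fy=5,interpolation=0),0,1)[0])
out=[]
for n,(x,y,w,h) in dict(top=(220,150,230,120),scene=(185,150,225,120)).items():
    p=V[n]; o=cv2.resize(p["frame"][:,:,::-1],None,fx=5,fy=5,interpolation=2); cv2.drawContours(o,p["cs"],-1,(0,0,255),1)
    out.append(cv2.resize(o[y*5:(y+h)*5,x*5:(x+w)*5],(560,295)))
cv2.imwrite("pics/ov.png",np.vstack(out))
E
python3 m.py
```

```text
manifold top 0.89 [394.816 227.8  ] [399.099  230.8705] 421
manifold scene 0.73 [238.592 233.8  ] [234.2752 235.0158] 478
(array([ 0.4448, -0.2304, -2.8954]), np.float64(133.17254901960786), np.float64(899.0))
(array([ 0.4439, -0.2306, -2.9157]), np.float64(71.54117647058823), np.float64(421.0))
(array([ 0.4464, -0.2302, -2.8996]), np.float64(56.086274509803914), np.float64(478.0))
jig top 0.91 [254.912 203.8  ] [253.4032 203.622 ] 3578
jig scene 0.55 [353.088 190.8  ] [352.7569 187.6174] 2012
(array([ 0.528 ,  0.1585, -2.8829]), np.float64(280.6392156862745), np.float64(5590.0))
(array([ 0.5279,  0.1585, -2.8827]), np.float64(93.32549019607845), np.float64(3578.0))
(array([ 0.5286,  0.1574, -2.9026]), np.float64(176.83921568627449), np.float64(2012.0))
```

View pics/ov.png

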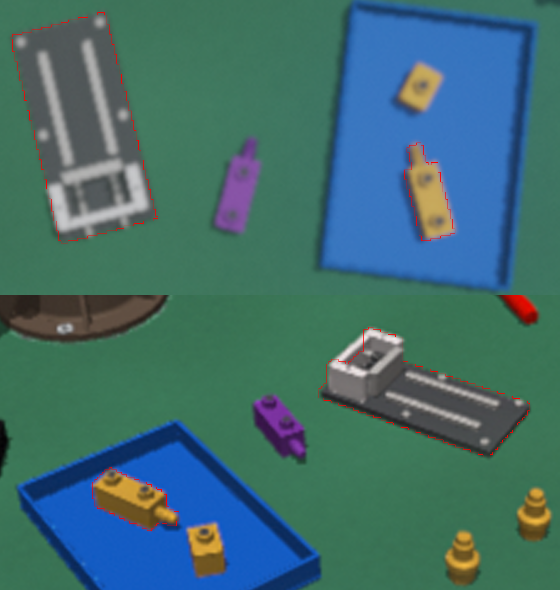

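The silhouettes fit well. The manifold is at (0.445, −0.230) with yaw −2.90, and the jig is at (0.528, 0.1585) with yaw −2.884. Both plain end and fence face the robot, so almost no turning is needed. I'm moving over the manifold now.

{"op": "carry_out", "data": {"claw": [6.5, 6.5, 6.5, 6.5, 6.5, 6.5, 6.5, 6.5, 6.5, 6.5, 6.5, 6.5, 6.5, 6.5, 6.5, 6.5, 6.5, 6.5, 6.5, 6.5], "delta_pos": [[1, -0.8, 0], [2, -1.6, 0], [2, -1.6, 0], [2, -1.6, 0], [2, -1.6, 0], [2, -1.6, 0.5], [2, -1.6, 0.5], [2, -1.6, 0.5], [2, -1.6, 0.5], [2, -1.6, 0.5], [2, -1.6, 0.5], [2, -1.6, 0.5], [2, -1.6, 0.5], [2, -1.6, 0.5], [2, -1.6, 0.5], [2, -1.5, 0.5], [2, -1.5, 0.5], [2, -1.5, 0.5], [2, -1.1, 0.5], [1, -0.6, 0]], "angular": [[0, 0, -0.013], [0, 0, 0], [0, 0, 0], [0, 0, 0], [0, 0, 0], [0, 0, 0], [0, 0, 0], [0, 0, 0], [0, 0, 0], [0, 0, 0], [0, 0, 0], [0, 0, 0], [0, 0, 0], [0, 0, 0], [0, 0, 0], [0, 0, 0], [0, 0, 0], [0, 0, 0], [0, 0, 0], [0, 0, 0]], "force": 45}}

```text
clock: 3.3
position: [0.4421, -0.2284, 0.1255]
ee_rot: [-3.117, -0.389, -0.0]
force: [0.1, -0.9, 0.0]
width: 0.706
gripper_force: 0.0
```

```bash
cat > go.py <<'E'
import sys
from h import *
from scipy.spatial.transform import Rotation as R
def go(tx,ty,tz,yaw):
    s=arm.observe(); r=R.from_rotvec(s["ee_rot"]); m=r.as_matrix()
    t=R.from_matrix(np.array([[np.cos(yaw),np.sin(yaw),0],[np.sin(yaw),-np.cos(yaw),0],[0,0,-1]]))
    print("t",round(s["clock"],2),"pos",s["position"].round(4),"F",s["force"].round(1),"w",round(s["width"]*9.2,2),"gf",round(s["gripper_force"],1))
    print("cm",(m.T@(np.array([tx,ty,tz])-s["position"])*100).round(2),"rot",(r.inv()*t).as_rotvec().round(4))
if __name__=="__main__": go(*map(float,sys.argv[1:]))
E
python3 go.py .445 -.2304 .018 .245
```

```text
t 3.3 pos [ 0.4421 -0.2284  0.1255] F [ 0.1 -0.9  0. ] w 6.49 gf 0.0
cm [ 0.23  0.27 10.75] rot [-0.0009 -0.0001  0.0033]
```

{"op": "carry_out", "data": {"claw": [6.5, 6.5, 6.5, 6.5, 6.5, 6.5, 6.5, 6.5], "delta_pos": [[0.2, 0.25, 1], [0, 0, 2], [0, 0, 2], [0, 0, 2], [0, 0, 2], [0, 0, 1.2], [0, 0, 0.5], [0, 0, 0]], "angular": [[0, 0, 0.003], [0, 0, 0], [0, 0, 0], [0, 0, 0], [0, 0, 0], [0, 0, 0], [0, 0, 0], [0, 0, 0]]}}

```text
clock: 4.1
position: [0.4431, -0.2334, 0.0184]
ee_rot: [-3.119, -0.378, 0.001]
force: [-0.3, 0.3, -0.1]
width: 0.709
gripper_force: 0.0
```

Run:
```python
from h import *
from go import go
go(.445,-.2304,.018,.245)
o=[]
for n,(x,y) in dict(top=(345,170),scene=(180,170)).items():
    p=arm.get_image(n); o.append(cv2.resize(p["frame"][y:y+100,x:x+100,::-1],(390,390),interpolation=2))
cv2.imwrite("pics/g.png",np.hstack(o))
```

```text
t 4.1 pos [ 0.4431 -0.2334  0.0184] F [-0.3  0.3 -0.1] w 6.52 gf 0.0
cm [ 0.25 -0.25  0.04] rot [-0.0003  0.0009 -0.0039]
```

View pics/g.png

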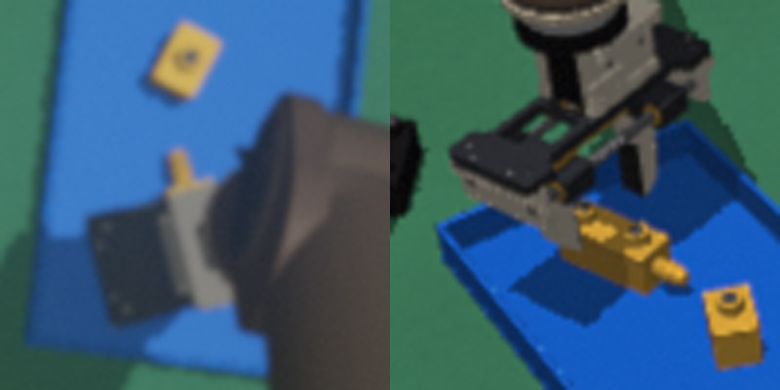

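The fingers straddle the block, but the near finger looks offset towards the plain end. I'll check that by projection.

Run:
```python
from fit import *
s=arm.observe();print(s["position"])
from scipy.spatial.transform import Rotation as R
m=R.from_rotvec(s["ee_rot"]).as_matrix()
p=arm.get_image("scene"); x,y=180,170; k=6
o=cv2.resize(p["frame"][y:y+100,x:x+100,::-1],None,fx=k,fy=k,interpolation=2)
def d(P,c): 
    u=(proj(p,P)-[x,y]+.5)*k; cv2.circle(o,tuple(int(a) for a in u),3,c,-1)
for sg in(1,-1):
  for dx in(-.0095,.0095):
    for z in(0,-.038): d(s["position"]+m@[dx,sg*.0325,z],(0,0,255))
for a in pts(MAN[0],[.445,-.2304,-2.897],.005): d(a,(255,0,255))
cv2.imwrite("pics/g2.png",o)
```

```text
[ 0.44400702 -0.2334517   0.0194035 ]
```

View pics/g2.png

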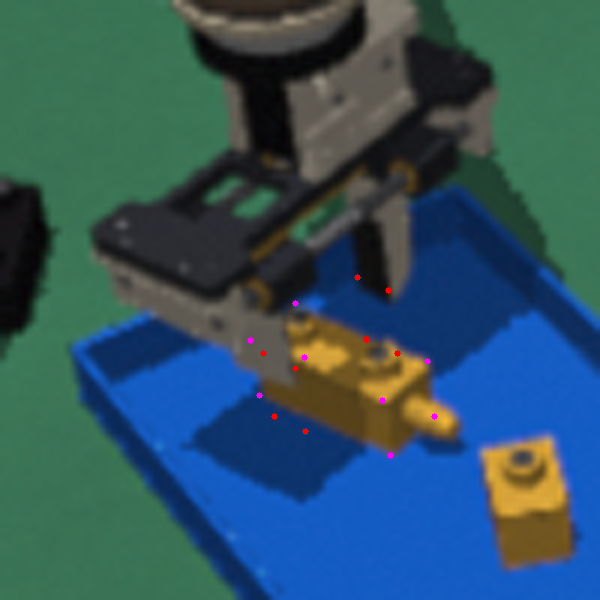

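The block projects correctly (magenta), but the fingertips appear about 7 px above where I predicted them. I'll check with the top view before closing.

Run:
```python
from fit import *
s=arm.observe()
from scipy.spatial.transform import Rotation as R
def mk(n,im,pos,rv,w,x,y,W,H,k):
    p=arm.get_image(n); im=p["frame"][:,:,::-1] if im is None else im
    m=R.from_rotvec(rv).as_matrix()
    o=cv2.resize(im[y:y+H,x:x+W],None,fx=k,fy=k,interpolation=2)
    def L(A,c):
        u=((np.array([proj(p,pos+m@a) for a in A])-[x,y]+.5)*k).astype(np.int32); cv2.polylines(o,[cv2.convexHull(u)],True,c,1)
    for sg in(1,-1): L(np.array([[dx,sg*yy,z] for dx in(-.0095,.0095) for yy in(w/2,w/2+.019) for z in(0,-.066)]),(0,0,255))
    L(np.array([[dx,dy,-.066] for dx in(-.0375,.0375) for dy in(-.095,.095)]),(255,0,255))
    return o
a=mk("top",None,s["position"],s["ee_rot"],.065,345,190,100,75,4)
b=mk("scene",None,s["position"],s["ee_rot"],.065,185,165,100,75,4)
st=(np.array([.144,-.608,.196]),np.array([-3.119,-.363,0]),.092)
c=mk("top",cv2.imread("pics/top.png"),*st,540,325,100,75,4)
d=mk("scene",cv2.imread("pics/scene.png"),*st,0,110,100,100,4)
d=d[:300]
cv2.imwrite("pics/chk.png",np.vstack([np.hstack([a,b]),np.hstack([c,d])]))
```

```text
(no output)
```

View pics/chk.png

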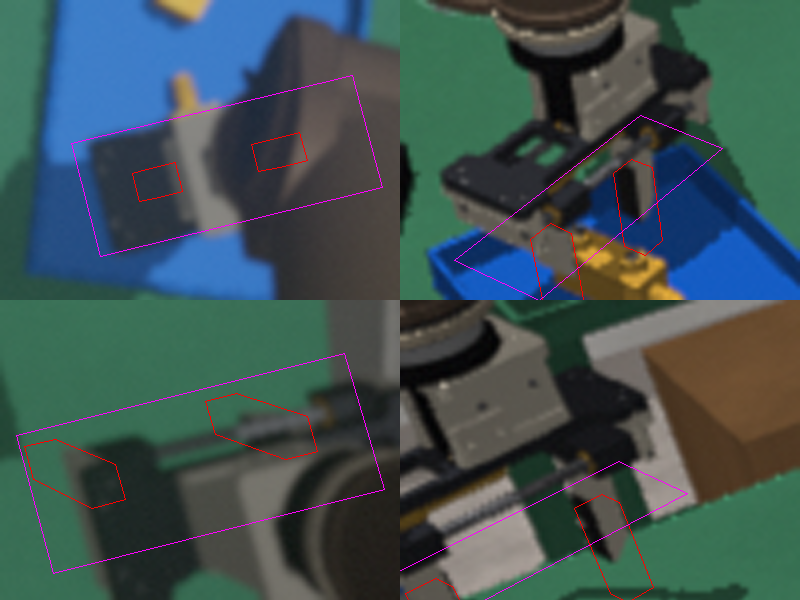

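In both poses the visible fingertips sit higher than the nominal TCP, so the fingers may swing down as they close. I'll centre the gripper, close it partway and look again.

{"op": "carry_out", "data": {"claw": [6.0, 5.0, 4.4, 4.4, 4.4], "delta_pos": [[0.2, -0.25, 0], [0, 0, 0], [0, 0, 0], [0, 0, 0], [0, 0, 0]], "angular": [[0, 0, 0], [0, 0, 0], [0, 0, 0], [0, 0, 0], [0, 0, 0]], "force": 10}}

```text
clock: 4.95
position: [0.445, -0.2302, 0.0188]
ee_rot: [3.119, 0.379, -0.0]
force: [-0.8, 0.2, -0.3]
width: 0.478
gripper_force: 0.0
```

Run:
```python
from fit import *
from go import go
go(.445,-.2304,.018,.245)
from scipy.spatial.transform import Rotation as R
s=arm.observe(); p=arm.get_image("scene"); x,y,k=185,165,7
o=cv2.resize(p["frame"][y:y+82,x:x+90,::-1],None,fx=k,fy=k,interpolation=2)
m=R.from_rotvec(s["ee_rot"]).as_matrix(); w=s["width"]*.092
def L(A,c):
    u=((np.array([proj(p,a) for a in A])-[x,y]+.5)*k).astype(np.int32); cv2.polylines(o,[cv2.convexHull(u)],True,c,1)
for sg in(1,-1): L(np.array([s["position"]+m@[dx,sg*yy,z] for dx in(-.0095,.0095) for yy in(w/2,w/2+.019) for z in(0,-.05)]),(0,0,255))
cv2.imwrite("pics/g3.png",o)
```

```text
t 4.95 pos [ 0.445  -0.2302  0.0188] F [-0.8  0.2 -0.3] w 4.4 gf 0.0
cm [-0.    0.02  0.08] rot [ 0.      0.0001 -0.0033]
```

View pics/g3.png

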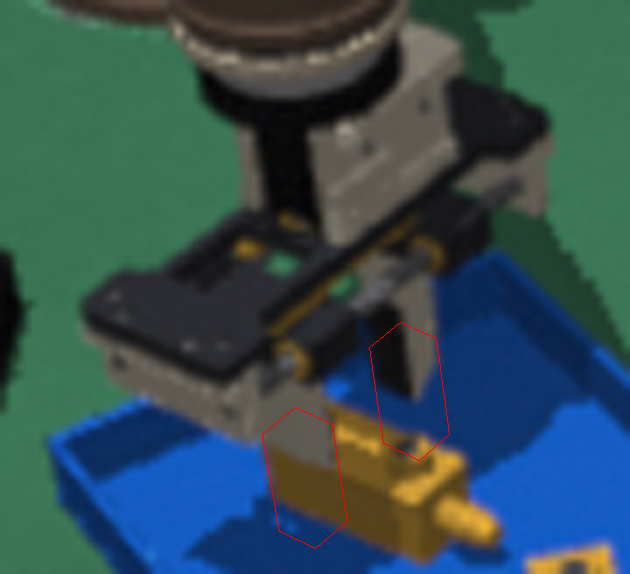

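{"op": "carry_out", "data": {"claw": [3.6, 2.6, 2.6, 2.6, 2.6], "delta_pos": [[0, 0, 0], [0, 0, 0], [0, 0, 0], [0, 0, 0], [0, 0, 0]], "angular": [[0, 0, 0], [0, 0, 0], [0, 0, 0], [0, 0, 0], [0, 0, 0]], "force": 10}}

```text
clock: 5.5
position: [0.445, -0.2301, 0.0188]
ee_rot: [3.119, 0.379, -0.0]
force: [-0.0, 0.2, 0.9]
width: 0.287
gripper_force: 0.0
```

The gripper closed to 26 mm without touching anything, so the real tips are above the block. I'll probe gently downward on the block top, between the ports, to measure the height offset.

{"op": "carry_out", "data": {"claw": [2.6, 2.6, 2.6, 2.6], "delta_pos": [[0, 0, 0.15], [0, 0, 0.1], [0, 0, 0.1], [0, 0, 0]], "angular": [[0, 0, 0], [0, 0, 0], [0, 0, 0], [0, 0, 0]]}}

```text
clock: 5.9
position: [0.4449, -0.2301, 0.0151]
ee_rot: [-3.119, -0.379, 0.0]
force: [-1.1, 0.2, 0.3]
width: 0.286
gripper_force: 0.0
```

Run:
```python
from fit import *
from scipy.spatial.transform import Rotation as R
from go import go
go(.445,-.2304,.018,.245)
s=arm.observe(); o=[]
m=R.from_rotvec(s["ee_rot"]).as_matrix(); w=s["width"]*.092
for n,x,y in(("scene",205,190),("top",360,190)):
    k=7;p=arm.get_image(n)
    q=cv2.resize(p["frame"][y:y+82,x:x+57,::-1],None,fx=k,fy=k,interpolation=2)
    def L(A,c):
        u=((np.array([proj(p,a) for a in A])-[x,y]+.5)*k).astype(np.int32); cv2.polylines(q,[cv2.convexHull(u)],True,c,1)
    for sg in(1,-1): L(np.array([s["position"]+[0,0,.026]+m@[dx,sg*yy,z] for dx in(-.0095,.0095) for yy in(w/2,w/2+.019) for z in(0,-.05)]),(0,0,255))
    L(pts(MAN[0],[.445,-.2304,-2.897],.005),(255,0,255)); o.append(q)
cv2.imwrite("pics/g4.png",np.hstack(o))
```

```text
t 5.9 pos [ 0.4449 -0.2301  0.0151] F [-1.1  0.2  0.3] w 2.63 gf 0.0
cm [ 0.    0.03 -0.29] rot [-0.0001  0.0003 -0.0032]
```

View pics/g4.png

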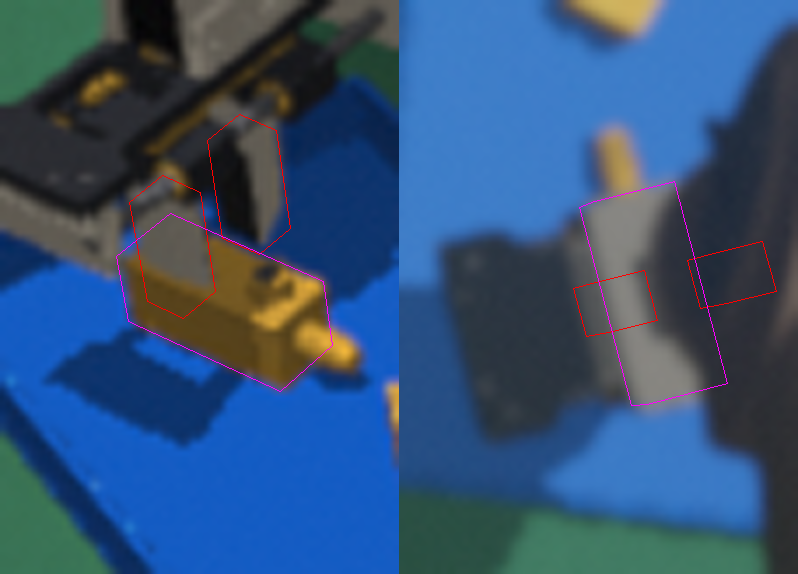

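The horizontal position matches. The tips are about 30 mm above the nominal TCP, so I'll continue the gentle probe.

{"op": "carry_out", "data": {"claw": [2.6, 2.6, 2.6, 2.6, 2.6, 2.6], "delta_pos": [[0, 0, 0.1], [0, 0, 0.1], [0, 0, 0.1], [0, 0, 0.1], [0, 0, 0.1], [0, 0, 0]], "angular": [[0, 0, 0], [0, 0, 0], [0, 0, 0], [0, 0, 0], [0, 0, 0], [0, 0, 0]]}}

```text
clock: 6.6
position: [0.4449, -0.2301, 0.0102]
ee_rot: [-3.119, -0.379, 0.0]
force: [0.1, -0.6, -0.8]
width: 0.283
gripper_force: 0.0
```

{"op": "carry_out", "data": {"claw": [2.6, 2.6, 2.6, 2.6], "delta_pos": [[0, 0, 0.1], [0, 0, 0.1], [0, 0, 0.1], [0, 0, 0]], "angular": [[0, 0, 0], [0, 0, 0], [0, 0, 0], [0, 0, 0]]}}

```text
clock: 7.0
position: [0.4451, -0.2302, 0.0083]
ee_rot: [3.118, 0.379, 0.0]
force: [-4.2, 1.4, 15.6]
width: 0.283
gripper_force: 8.2
```

Contact came at a reading of about 0.009, so the tips are about 30 mm above the reported TCP. I'll lift, open, and descend to a reading of −0.013, which puts the tips 11–12 mm above the block's underside.

{"op": "carry_out", "data": {"claw": [2.6, 6.5, 6.5, 6.5, 6.5, 6.5, 6.5, 6.5, 6.5, 6.5], "delta_pos": [[0, 0, -0.5], [0, 0, -0.5], [0, 0, 0], [0, 0, 0], [0, 0, 0], [0, 0, 0.8], [0, 0, 0.8], [0, 0, 0.8], [0, 0, 0.6], [0, 0, 0]], "angular": [[0, 0, 0], [0, 0, 0], [0, 0, 0], [0, 0, 0], [0, 0, 0], [0, 0, 0], [0, 0, 0], [0, 0, 0], [0, 0, 0], [0, 0, 0]]}}

```text
clock: 8.0
position: [0.4442, -0.2298, -0.0139]
ee_rot: [-3.118, -0.379, 0.003]
force: [-0.1, 0.2, 0.5]
width: 0.71
gripper_force: 0.0
```

```bash
python3 go.py .445 -.2304 -.0135 .245
```

```text
t 8.0 pos [ 0.4442 -0.2298 -0.0139] F [-0.1  0.2  0.5] w 6.54 gf 0.0
cm [ 0.06  0.08 -0.04] rot [-0.0012  0.0016 -0.0031]
```

{"op": "carry_out", "data": {"claw": [4.5, 2.5, 2.5, 2.5, 2.5, 2.5, 2.5, 2.5], "delta_pos": [[0, 0, 0], [0, 0, 0], [0, 0, 0], [0, 0, 0], [0, 0, 0], [0, 0, 0], [0, 0, 0], [0, 0, 0]], "angular": [[0, 0, 0], [0, 0, 0], [0, 0, 0], [0, 0, 0], [0, 0, 0], [0, 0, 0], [0, 0, 0], [0, 0, 0]], "force": 45}}

```text
clock: 8.8
position: [0.4452, -0.2303, -0.0124]
ee_rot: [3.118, 0.378, 0.001]
force: [-0.8, -0.6, 4.4]
width: 0.346
gripper_force: 44.9
```

Gripped at 31.8 mm. Lifting and carrying it over to the jig.

{"op": "carry_out", "data": {"claw": [2.5, 2.5, 2.5, 2.5, 2.5, 2.5, 2.5, 2.5], "delta_pos": [[0, 0, -0.5], [0, 0, -1.5], [0, 0, -2], [0, 0, -2], [0, 0, -2], [0, 0, -2], [0, 0, -1], [0, 0, 0]], "angular": [[0, 0, 0], [0, 0, 0], [0, 0, 0], [0, 0, 0], [0, 0, 0], [0, 0, 0], [0, 0, 0], [0, 0, 0]]}}

```text
clock: 9.6
position: [0.4454, -0.2303, 0.0981]
ee_rot: [3.118, 0.379, 0.002]
force: [1.0, -0.7, -6.3]
width: 0.341
gripper_force: 45.0
```

{"op": "carry_out", "data": {"claw": [2.5, 2.5, 2.5, 2.5, 2.5, 2.5, 2.5, 2.5, 2.5, 2.5, 2.5, 2.5, 2.5, 2.5, 2.5, 2.5, 2.5, 2.5, 2.5, 2.5], "delta_pos": [[0.5, -1, 0], [1, -2, 0], [1, -2, 0], [1, -2, 0], [1, -2, 0], [1, -2, 0], [1, -2, 0], [1, -2, 0], [1, -2, 0], [1, -2, 0], [1, -2, 0], [1, -2, 0], [1, -2, 0], [1, -2, 0], [1, -2, 0], [1, -2, 0], [1, -2, 0], [1, -1.8, 0], [0.9, -1, 0], [0, 0, 0]], "angular": [[0, 0, -0.016], [0, 0, 0], [0, 0, 0], [0, 0, 0], [0, 0, 0], [0, 0, 0], [0, 0, 0], [0, 0, 0], [0, 0, 0], [0, 0, 0], [0, 0, 0], [0, 0, 0], [0, 0, 0], [0, 0, 0], [0, 0, 0], [0, 0, 0], [0, 0, 0], [0, 0, 0], [0, 0, 0], [0, 0, 0]]}}

```text
clock: 11.6
position: [0.5316, 0.1655, 0.0964]
ee_rot: [-3.114, -0.409, 0.001]
force: [-0.0, -0.4, -5.6]
width: 0.344
gripper_force: 45.0
```

```bash
python3 go.py .5377 .161 .025 .2576
python3 - <<'E'
from fit import *
np.set_printoptions(precision=4,suppress=True)
s=arm.observe();z0=s["position"][2]+.030-.0115
V=[]
for n in("scene",):
    p=arm.get_image(n); t=proj(p,s["position"]+[0,0,.03]); rs=arm.trace("manifold",p)
    for r in rs: print(r["conf"],np.array(r["centre"])*[640,400],t,r["region"].sum())
x,y=int(t[0])-60,int(t[1])-55
o=cv2.resize(p["frame"][y:y+110,x:x+130,::-1],None,fx=5,fy=5,interpolation=2)
for M in MAN:
    u=((np.array([proj(p,a) for a in pts(M,[*s["position"][:2],.2576+np.pi],z0)])-[x,y]+.5)*5).astype(np.int32); cv2.polylines(o,[cv2.convexHull(u)],True,(0,0,255),1)
cv2.imwrite("pics/c.png",o)
E
```

```text
t 11.6 pos [0.5316 0.1655 0.0964] F [-0.  -0.4 -5.6] w 3.17 gf 45.0
cm [0.48 0.6  7.13] rot [-0.0012  0.0008  0.0035]
0.87 [296.768 207.4  ] [358.038  159.2754] 352
0.85 [161.92 270.32] [358.038  159.2754] 511
0.82 [175.488 212.   ] [358.038  159.2754] 369
0.6 [363.584 158.6  ] [358.038  159.2754] 322
```

View pics/c.png

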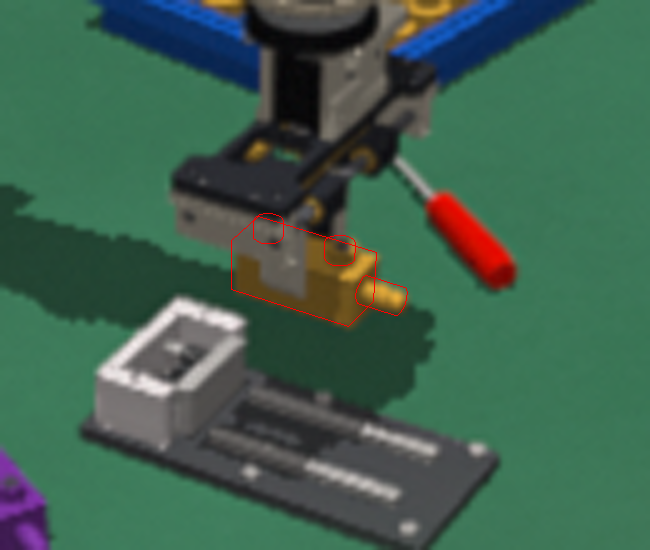

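The held manifold lines up with its predicted outline (red), so the grasp is good. I'll centre it and lower it into the channel.

{"op": "carry_out", "data": {"claw": [2.5, 2.5, 2.5, 2.5, 2.5, 2.5, 2.5, 2.5], "delta_pos": [[0.5, 0.5, 0.5], [0, 0, 1.5], [0, 0, 1.5], [0, 0, 1.5], [0, 0, 1], [0, 0, 1], [0, 0, 0], [0, 0, 0]], "angular": [[0, 0, 0.002], [0, 0, 0], [0, 0, 0], [0, 0, 0], [0, 0, 0], [0, 0, 0], [0, 0, 0], [0, 0, 0]]}}

```text
clock: 12.5
position: [0.5382, 0.1592, 0.0274]
ee_rot: [3.116, 0.4, 0.0]
force: [0.9, -0.5, -6.0]
width: 0.342
gripper_force: 45.0
```

```bash
python3 go.py .5377 .161 -.0054 .2587
```

```text
t 12.5 pos [0.5382 0.1592 0.0274] F [ 0.9 -0.5 -6. ] w 3.15 gf 45.0
cm [-0.   -0.19  3.28] rot [ 0.     -0.     -0.0032]
```

{"op": "carry_out", "data": {"claw": [2.5, 2.5, 2.5, 2.5, 2.5, 2.5], "delta_pos": [[0, -0.2, 0.5], [0, 0, 0.8], [0, 0, 0.8], [0, 0, 0.5], [0, 0, 0.2], [0, 0, 0]], "angular": [[0, 0, -0.003], [0, 0, 0], [0, 0, 0], [0, 0, 0], [0, 0, 0], [0, 0, 0]]}}

```text
clock: 13.1
position: [0.5373, 0.1612, -0.0011]
ee_rot: [3.115, 0.405, -0.001]
force: [-0.7, 0.2, -5.9]
width: 0.344
gripper_force: 45.0
```

```bash
python3 go.py .5377 .161 -.0054 .2587
```

```text
t 13.1 pos [ 0.5373  0.1612 -0.0011] F [-0.7  0.2 -5.9] w 3.17 gf 45.0
cm [0.04 0.03 0.43] rot [0.0001 0.0008 0.0001]
```

{"op": "carry_out", "data": {"claw": [2.5, 2.5, 2.5, 2.5, 2.5], "delta_pos": [[0, 0, 0.1], [0, 0, 0.1], [0, 0, 0.1], [0, 0, 0.1], [0, 0, 0]], "angular": [[0, 0, 0], [0, 0, 0], [0, 0, 0], [0, 0, 0], [0, 0, 0]]}}

```text
clock: 13.6
position: [0.5374, 0.1612, -0.0048]
ee_rot: [3.115, 0.405, -0.0]
force: [0.2, 0.1, -5.4]
width: 0.341
gripper_force: 45.0
```

{"op": "carry_out", "data": {"claw": [2.5, 2.5, 2.5], "delta_pos": [[0, 0, 0.1], [0, 0, 0.05], [0, 0, 0]], "angular": [[0, 0, 0], [0, 0, 0], [0, 0, 0]]}}

```text
clock: 13.9
position: [0.5376, 0.1613, -0.0054]
ee_rot: [3.115, 0.405, 0.001]
force: [-2.8, -1.7, 5.4]
width: 0.345
gripper_force: 45.0
```

The block is on the channel floor at exactly the predicted height. I'll ease the downward load and push towards the plate.

{"op": "carry_out", "data": {"claw": [2.5, 2.5, 2.5, 2.5, 2.5, 2.5, 2.5], "delta_pos": [[0, 0, -0.08], [-0.3, 0, 0], [-0.4, 0, 0], [-0.4, 0, 0], [-0.3, 0, 0], [-0.2, 0, 0], [0, 0, 0]], "angular": [[0, 0, 0], [0, 0, 0], [0, 0, 0], [0, 0, 0], [0, 0, 0], [0, 0, 0], [0, 0, 0]]}}

```text
clock: 14.6
position: [0.5214, 0.157, -0.0054]
ee_rot: [3.115, 0.405, -0.001]
force: [-1.6, -0.7, -2.3]
width: 0.346
gripper_force: 45.0
```

```bash
cat > st.py <<'E'
from h import *
a=.2587; F=[];P=[]
for i in range(1):
    s=arm.observe(); 
m=np.array([np.cos(a),np.sin(a),0]); d=s["position"]-[.528,.1585,0]
print("t",s["clock"],"jig x of block mm",(-d@m*1e3).round(2),"lat",(d@[np.sin(a),-np.cos(a),0]*1e3).round(2),"push",(s["force"]@m).round(2),"F",s["force"].round(2),"yaw",2*np.arctan2(s["ee_rot"][1],s["ee_rot"][0])%np.pi,"z",s["position"][2],"torque",s["ft_torque"].round(2))
E
python3 st.py
```

```text
t 14.6 jig x of block mm 6.74 lat -0.24 push -1.72 F [-1.58 -0.75 -2.27] yaw 0.2588184260562854 z -0.005380289729005318 torque [-0.04  0.31 -0.05]
```

{"op": "carry_out", "data": {"claw": [2.5, 2.5, 2.5, 2.5, 2.5, 2.5], "delta_pos": [[-0.15, 0, 0], [-0.15, 0, 0], [-0.15, 0, 0], [-0.15, 0, 0], [0, 0, 0], [0, 0, 0]], "angular": [[0, 0, 0], [0, 0, 0], [0, 0, 0], [0, 0, 0], [0, 0, 0], [0, 0, 0]]}}

```text
clock: 15.2
position: [0.5167, 0.1558, -0.0053]
ee_rot: [-3.115, -0.405, -0.001]
force: [4.1, 0.8, -6.5]
width: 0.347
gripper_force: 44.9
```

```bash
python3 st.py
```

```text
t 15.2 jig x of block mm 11.59 lat -0.26 push 4.16 F [ 4.08  0.84 -6.54] yaw 0.25860630117053507 z -0.005301648734943744 torque [ 0.2  -0.78 -0.01]
```

{"op": "carry_out", "data": {"claw": [2.5, 2.5, 2.5, 2.5, 2.5, 2.5, 2.5], "delta_pos": [[-0.15, 0, 0], [-0.15, 0, 0], [-0.15, 0, 0], [-0.15, 0, 0], [-0.1, 0, 0], [0, 0, 0], [0, 0, 0]], "angular": [[0, 0, 0], [0, 0, 0], [0, 0, 0], [0, 0, 0], [0, 0, 0], [0, 0, 0], [0, 0, 0]]}}

```text
clock: 15.9
position: [0.5112, 0.1543, -0.005]
ee_rot: [-3.115, -0.405, -0.005]
force: [7.9, 2.0, -9.3]
width: 0.344
gripper_force: 44.9
```

```bash
python3 st.py
```

```text
t 15.9 jig x of block mm 17.36 lat -0.27 push 8.16 F [ 7.91  2.03 -9.33] yaw 0.2583931824691268 z -0.005043637819067227 torque [ 0.36 -1.8  -0.13]
```

{"op": "carry_out", "data": {"claw": [2.5, 2.5, 2.5, 2.5, 2.5], "delta_pos": [[-0.1, 0, 0.03], [-0.1, 0, 0.03], [-0.06, 0, 0], [0, 0, 0], [0, 0, 0]], "angular": [[0, 0, 0], [0, 0, 0], [0, 0, 0], [0, 0, 0], [0, 0, 0]]}}

```text
clock: 16.4
position: [0.5097, 0.154, -0.0051]
ee_rot: [-3.114, -0.404, -0.008]
force: [9.2, 1.5, -6.2]
width: 0.342
gripper_force: 44.9
```

```bash
python3 - <<'E'
import st
from fit import *
o=[]
for n,x,y,w,h in(("scene",300,140,100,90),("top",225,185,70,75)):
    p=arm.get_image(n); o.append(cv2.resize(p["frame"][y:y+h,x:x+w,::-1],(int(w*400/h),400),interpolation=2))
    for k in("fence_plate","cheeks"):
        print(n,k,[(round(r["conf"],2),onz(p,r["centre"],.014)[:2].round(4)) for r in arm.place_of(k,p)[:2]])
im=np.hstack(o); print(im.shape); cv2.imwrite("pics/f.png",cv2.resize(im,(min(800,im.shape[1]),400)))
E
for i in 1 2 3; do python3 st.py|cut -c1-200; done
```

```text
t 16.4 jig x of block mm 18.88 lat -0.29 push 9.31 F [ 9.23  1.53 -6.16] yaw 0.25827630583086325 z -0.005088369474145649 torque [ 0.25 -2.   -0.07]
scene fence_plate [(0.6, array([0.4674, 0.1569])), (0.44, array([ 0.5792, -0.2229]))]
scene cheeks [(0.8, array([0.4646, 0.1368]))]
top fence_plate []
top cheeks []
(400, 817, 3)
t 16.7 jig x of block mm 18.86 lat -0.28 push 8.72 F [ 8.75  1.03 -6.69] yaw 0.2581905985463635 z -0.005085529077681485 torque [ 0.29 -1.99 -0.11]
t 16.7 jig x of block mm 18.86 lat -0.28 push 8.72 F [ 8.75  1.03 -6.69] yaw 0.2581905985463635 z -0.005085529077681485 torque [ 0.29 -1.99 -0.11]
t 16.7 jig x of block mm 18.86 lat -0.28 push 8.72 F [ 8.75  1.03 -6.69] yaw 0.2581905985463635 z -0.005085529077681485 torque [ 0.29 -1.99 -0.11]
```

View pics/f.png

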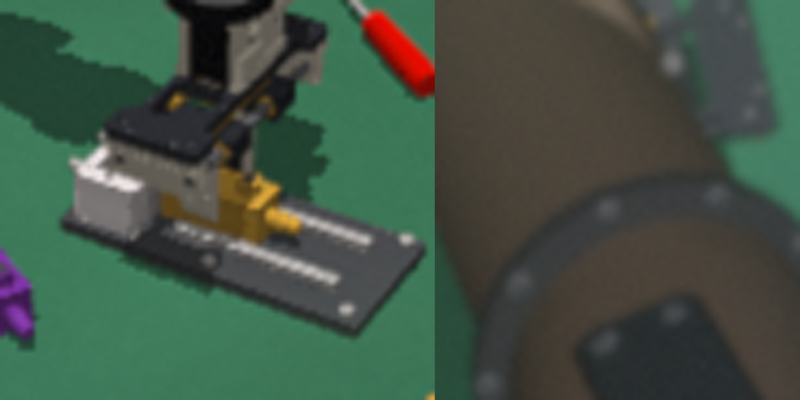

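```bash
python3 go.py .508 .1536 -.0053 .2587
```

```text
t 16.7 pos [ 0.5097  0.1539 -0.0051] F [ 8.7  1.  -6.7] w 3.17 gf 44.9
cm [-0.17 -0.01  0.02] rot [-0.0005 -0.005  -0.0005]
```

{"op": "carry_out", "data": {"claw": [2.5, 2.5, 2.5, 2.5, 2.5], "delta_pos": [[-0.1, 0, 0], [-0.06, 0, 0.01], [0, 0, 0], [0, 0, 0], [0, 0, 0]], "angular": [[0, -0.003, 0], [0, -0.002, 0], [0, 0, 0], [0, 0, 0], [0, 0, 0]]}}

```text
clock: 17.2
position: [0.5085, 0.1536, -0.0052]
ee_rot: [-3.115, -0.404, -0.001]
force: [9.8, 1.1, -6.7]
width: 0.344
gripper_force: 44.9
```

```bash
python3 st.py
python3 - <<'E'
from h import *
L=[]
for i in range(6):
    arm.get_image("scene"); L.append(arm.observe()["force"])
print(np.mean(L,0),np.mean(L,0)@[np.cos(.2587),np.sin(.2587),0])
E
python3 go.py .508 .1536 -.0053 .2587
```

```text
t 17.2 jig x of block mm 20.11 lat -0.27 push 9.73 F [ 9.77  1.13 -6.73] yaw 0.2581335538880243 z -0.005163751845581453 torque [ 0.35 -2.23 -0.11]
[ 9.87382974  1.48032232 -7.22079173] 9.923963941236373
t 17.5 pos [ 0.5085  0.1536 -0.0052] F [10.6  1.8 -7.7] w 3.19 gf 44.9
cm [-0.05 -0.01  0.01] rot [-0.0006 -0.0005 -0.0006]
```

{"op": "carry_out", "data": {"claw": [2.5, 2.5, 2.5, 2.5], "delta_pos": [[0, 0, 0.04], [0, 0, 0], [0, 0, 0], [0, 0, 0]], "angular": [[0, 0, 0], [0, 0, 0], [0, 0, 0], [0, 0, 0]]}}

```text
clock: 17.9
position: [0.5087, 0.1537, -0.0053]
ee_rot: [-3.115, -0.404, -0.002]
force: [9.0, 2.0, -4.4]
width: 0.344
gripper_force: 44.9
```

Run:
```python
from h import *
L=[]
for i in range(6):
    arm.get_image("scene"); s=arm.observe(); L.append(s["force"])
f=np.mean(L,0); print(f,f@[np.cos(.2587),np.sin(.2587),0],s["position"],s["ee_rot"])
if 9.2<f@[np.cos(.2587),np.sin(.2587),0]<10.9: print(arm.sign_off())
```

```text
[10.27866698  1.02960995 -4.03676703] 10.200026512795226 [ 0.50874361  0.15368253 -0.00528115] [-3.11479731e+00 -4.04236239e-01 -1.58163728e-03]
the job is handed in; nothing more can be done
None
```

The job is handed in at about 18 s: the manifold lies flat in the jig channel, still gripped at about 45 N, its plain end pushing the fence plate at about 10.2 N, with the plate back about 10 mm by the arm's readings, so about level with the cheeks.

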